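Set and lock the carton length gauge

ROBOT

A 6-joint arm with a two-finger parallel gripper is mounted at the origin on the work surface. World frame = base frame: x ahead of the robot, y to its left, z up, the work surface at z = 0. Lengths are in m, angles in degrees, forces in N, time in s.
With the tool pointing down it reaches from about 0.4 to 0.825 m from the base axis. Payload 7 kg.
Tool frame: the origin (TCP) lies on the centre line of the jaws, within the pads' length; the fingertips stand 22 mm ahead of it and the grasp point (between the pads) lies 3 mm ahead of it; z points along the fingers, y is the line along which they close (so a half turn about z gives the same grasp; the last joint's range is limited). The gripper opens to 88 mm and grips with 3 to 60 N. Pads are 19 mm wide; open, the fingers measure 130 mm over their backs; the gripper's body (78 mm by 193 mm) begins 47 mm behind the grasp point.
Start: joints at [-50.586, 20.546, 0.682, 0, -70.136, -16.507], TCP at [0.263, -0.622, 0.227] pointing down, gripper open.
Joint ranges: [-176.03, 176.03], [-82.01, 121.73], [-58.28, 71.71], [-173.87, 95.51], [-174.79, -0.11], [-173.66, 173.66]. Speed limits (degrees/s): [136.94, 136.94, 172.46, 180, 180, 180].

INTERFACE

Orientations are given as [roll, pitch, yaw] about the fixed x, y, z axes, in that order (R = Rz(yaw) Ry(pitch) Rx(roll)).
In Python, from plant import get_state, cams, r gives the robot as it stands.
- The arm moves only by the tool apply_moves, never from a script. Its argument "targets" is a list of rows, each an object with "dp": the shift along the world's x, y, z in m, a list of three; "yaw": the turn about the world's z in degrees. In form: [{"dp": [x, y, z], "yaw": yaw}, ...]. A call has 1 to 20 rows; each row is the pose to reach, as a shift and turn from the pose commanded when the call began; what a row does not reach only later rows make up. A row lasts 1/12 s, in which the tool goes at most 41.7 mm and 7.16 degrees, less where a joint would pass 70% of its speed; a pose out of reach is approached as far as the arm can. A call with a gripper value outside its range is refused whole. "grip" is the gripper command: -1 is fully open, 1 is shut, values between are in proportion, set as the call begins (left out, the last holds). The fingers move at their own pace and stop on an object; "squeeze" is the grip in N (left out, the last holds). Time passes only in rows, so rows that repeat a pose let the fingers close. It gives the time, the measured TCP pose, the force, the opening and the grip force at its end, in the units of the state.
- get_state(): the state, without advancing time (a new reading comes with each control period).
- cams.capture(name): name is "scene" or "top" or "wrist"; returns a dict with "image" (400x640x3 uint8, red, green, blue), "range_z" (400x640 float32, m along the optical axis (not along the pixel's ray), 0 where there is no reading), "fx", "fy", "cx", "cy" (pixels), "k1" (the pictures are not rectified: a ray, as slopes to the right and down, at radius r is drawn at 1 + k1 r^2 times it, then the intrinsics apply), "R" (3x3) and "t" (3): a world point X has camera coordinates R X + t; the wrist camera has in their place "T_tool_cam" (4x4, takes a point from camera to tool coordinates, whose origin is the TCP and whose axes are the flange's). Camera axes: x right, y down, z forward; pixel columns grow to the right and rows downward; lengths in m; the calibration is good to about 2 mm. A picture is of the moment at which its call begins: read the wrist's pose just before it.
- r.close_job(): hands the job in; it is judged then, once.
The state is a dict: "time_s": time; "joints": joint angles; "qd": joint speeds; "joint_torque": joint torques, N m; "tcp_pos": TCP position; "eef_rot": TCP orientation; "contact_force": force on the tool from outside, world axes, zero at the start; "moment": the same for the moment, N m; "gripper_width": finger opening in m; "gripper_force": force on a finger pad.
Only numpy, scipy, OpenCV 4.12 (cv2) and the standard library are available. Lean on these libraries where they do the work, as an engineer would, in place of code of your own. Each camera call takes 0.05 s, during which the arm holds its last target. There are 200 camera calls.

TASK

Set the carton length gauge on the packing bench: take hold of the foot bar of its spring-return leg and pull the leg out until the bar is level with the steel pointer blade. Holding it there all the while, slide your hand along the bar so that it sweeps the cam lever fully shut, and finish still holding the bar at the pointer: do not let go. Leave the other things on the bench where they are.

Things in the scene. Friction and masses are not known exactly. Their poses are not given: they have to be found in the camera images.
- gauge: White base plate 220 x 245 x 10 mm fixed to the bench, with a grey collar (x 30 to 75 mm, |y| under 23 mm, top 70 mm up) from which an 18 mm steel leg slides out. Origin on the bench under the leg's axis. -x is the way the leg pulls out (roughly towards the robot), z up; the foot bar runs along y; lever on the -y side, pointer on the +y side. Any place and yaw.
- leg (a joint): How far the leg is pulled out, m: 0 fully in (start), 0.085 at most. A spring pulls it back with 2.5 N (in) to 5 N (fully out), whatever the lever does: it stays out only while it is held.
- foot_grip (a point): Foot bar at mid-height (50 mm up) and mid-width, 122 mm to the -y side of the leg's axis, clear of the open lever: a good place to take it. The bar is polished aluminium (friction 0.3, so a light grip of about 8 N slides along it), 14 mm thick along gauge x, 24 mm high (38 to 62 mm up), from gauge y -140 to +50 mm, a T with the leg. Moves with the leg.
- foot_mark (a point): Middle of the other end of the foot bar (gauge y +50 mm, 50 mm up), by the dark index line on its top: the end that is brought level with the pointer. Moves with the leg.
- pointer: Marks the wanted length: grey block on the scale strip with an upright steel blade 4 mm thick, top 73 mm above the bench, its edge 12 mm from the bar's end. Fixed, at a different length each time (leg out 25 to 60 mm). Origin 10 mm above the bench in the blade's middle plane; axes as the gauge's: the bar is at the mark when its end's x in this frame is 0.
- lever (a joint): Angle of the cam lever, rad: 0 fully shut (parallel to the leg, at its stop), 0.36 to 0.50 at the start, 0.6 at most. Turns about an upright pivot, stays where left, needs about 0.13 N m (2 N at the bar).
- lever_pivot (a point): Pivot of the lever at the collar: 33 mm to the -y side of the leg's axis, at gauge x +45 mm, 72 mm above the bench. Does not move.
- lever_tip (a point): Free end of the black lever, 131 mm from its pivot. A bar 12 mm wide, 66 to 78 mm above the bench, just above the foot bar; open, it leans out to -y over the bar. A hand straddling the bar outside it and sliding along the bar towards the leg (+y) pushes it shut with a finger's flank. Shut, its outer flank is 39 mm to the -y side of the leg's axis.

How it is judged:
By the outcome, as a careful person would: the job done as asked, in the order asked, and still so for the second after the job is handed in, while the arm keeps its last pose, push and grip.
It also fails if it takes over 38 s, if anything falls off the work surface, if the arm or the gripper's body presses on something with over 40 N, if the wrist force passes 120 N, or if a joint passes its speed limit or range.

## Working session

There is one attempt and no reset: what is moved stays moved. The work goes in short steps, Python scripts to look and compute and a tool call to move; the robot and the scene stay as the last step left them, time stands still between calls to the robot, and variables do not carry over. Pictures are saved under pics/ and viewed, at most 10 in all, crops included, and the job is handed in when it is done.

Besides the shell and the picture viewer there is one more tool, called after "Request:" as name(argument=value, ...) on one line, values as JSON. apply_moves: Moves the arm, as the interface text tells. Its arguments: {"type":"object","properties":{"targets":{"type":"array","items":{"type":"object","properties":{"dp":{"type":"array","items":{"type":"number"}},"yaw":{"type":"number"}}}},"grip":{"type":"number"},"squeeze":{"type":"number"}},"required":["targets"]}

```bash
ls; mkdir -p pics
cat > h.py <<'E'
import numpy as np,cv2
from plant import get_state,cams,r
def save(n,name):
    c=cams.capture(n); cv2.imwrite(f'pics/{name}.png',c['image'][:,:,::-1]); np.save(f'pics/{name}.npy',c,allow_pickle=True); return c
def load(name): return np.load(f'pics/{name}.npy',allow_pickle=True).item()
def ray(c,u,v):
    K=np.array([[c['fx'],0,c['cx']],[0,c['fy'],c['cy']],[0,0,1.]])
    p=cv2.undistortPoints(np.array([[[u,v]]],float),K,np.array([c['k1'],0,0,0,0.]))[0,0]
    return np.array([p[0],p[1],1.])
def atz(c,u,v,z):
    d=c['R'].T@ray(c,u,v); o=-c['R'].T@c['t']; return o+d*(z-o[2])/d[2]
def byrange(c,u,v):
    z=np.median(c['range_z'][int(v)-1:int(v)+2,int(u)-1:int(u)+2]); return c['R'].T@(ray(c,u,v)*z-c['t'])
E
python3 - <<'E'
from h import *
c=save('top','top0'); s=save('scene','scene0')
print({k:v for k,v in get_state().items()}); print(c['t'],c['R'],c['fx'],c['k1'])
E
```

```text
pics
{'time_s': 0.1, 'joints': array([-5.05877431e+01,  2.05872482e+01,  6.37972651e-01, -1.85719836e-02,
       -7.01352158e+01, -1.65062339e+01]), 'qd': array([-0.01846553, -0.09806913,  0.03841487,  0.06893995, -0.03492168,
       -0.07580502]), 'joint_torque': array([-1.72937991e-03, -5.84159482e+01,  2.93752044e+01,  7.01564670e+00,
        1.02059939e-02, -4.63339745e-05]), 'tcp_pos': array([ 0.26252122, -0.62137473,  0.2262067 ]), 'eef_rot': array([ 1.79914030e+02, -7.26780936e-03, -1.57100295e+02]), 'contact_force': array([ 0.02337467,  0.51203297, -0.47323398]), 'moment': array([-0.01795612,  0.00908525,  0.01808969]), 'gripper_force': 0.0, 'gripper_width': 0.08765164170409995}
[0.06436049 0.57998038 0.73348915] [[-0.01840055 -0.99975241 -0.01251145]
 [-0.99595154  0.01942896 -0.08776704]
 [ 0.08798839  0.01084583 -0.99606245]] 438.7065510334638 0.003650339327598482
```

View pics/top0.png

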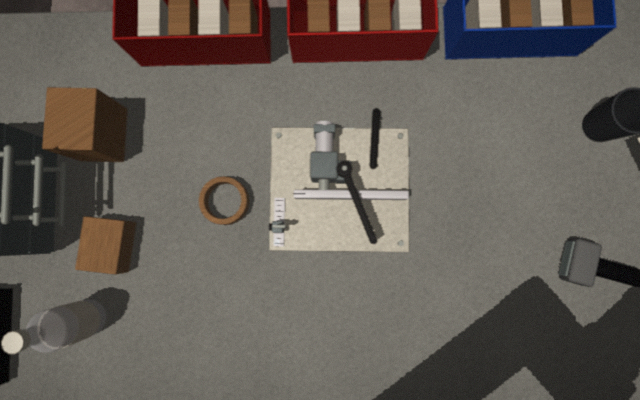

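View pics/scene0.png

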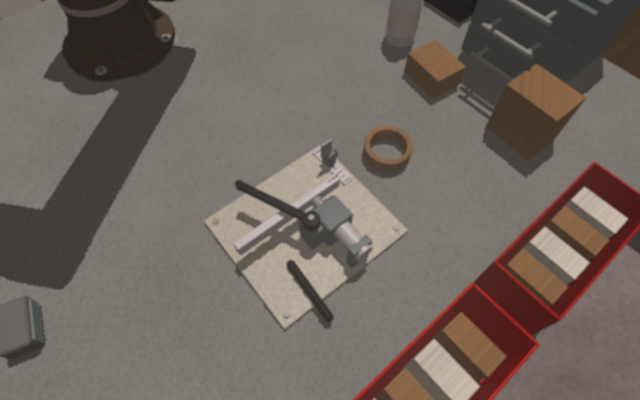

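The top view shows the plate at about (270–408, 128–250). The foot bar runs from (294,194) to (408,195), the lever from its pivot (345,169) to its tip (374,241), and the pointer is near (278,227). I'll enlarge that area.

Run:
```python
from h import *
im=cv2.imread('pics/top0.png')[120:260,260:420]
cv2.imwrite('pics/crop0.png',cv2.resize(im,None,fx=4.2,fy=4.2,interpolation=cv2.INTER_CUBIC))
```

```text
(no output)
```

View pics/crop0.png

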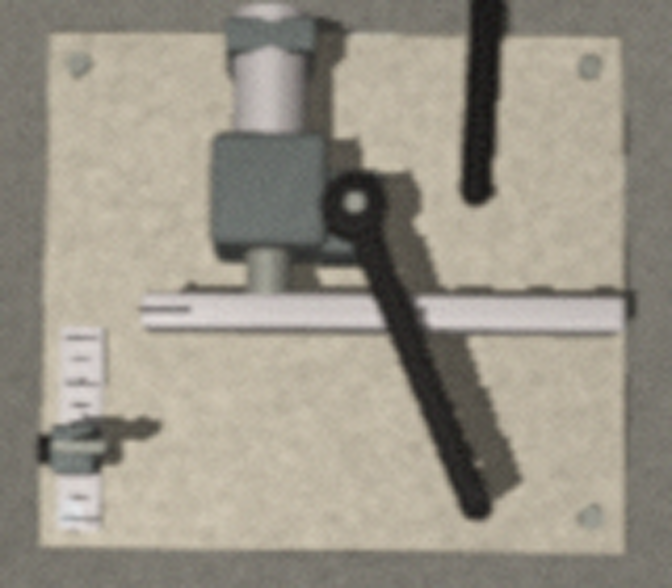

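```bash
cat > m.py <<'E'
from h import *
c=load('top0')
P=lambda x,y,z: atz(c,(x+.5)/4.2-.5+260,(y+.5)/4.2-.5+120,z)
a=P(140,311.5,.062); b=P(625,313.5,.062); pt=P(90,447,.073); piv=P(353,203,.078); tip=P(478,512,.078)
print('bar',a,b,np.linalg.norm(a-b)); print('ptr',pt,'piv',piv,'tip',tip,np.linalg.norm(tip-piv))
cs=np.array([P(x,y,.01) for x,y in [(50,35),(622,38),(625,553),(40,548)]]); print(cs[:,:2])
yh=(a-b)/np.linalg.norm(a-b); xh=np.array([yh[1],-yh[0],0]); print('yaw',np.degrees(np.arctan2(xh[1],xh[0])))
e=(cs[0]-cs[1])+(cs[3]-cs[2]); e2=(cs[0]-cs[3])+(cs[1]-cs[2]); print('plate yaw',np.degrees(np.arctan2(-e[0],e[1])),np.degrees(np.arctan2(e2[1],e2[0])), np.linalg.norm(e)/2,np.linalg.norm(e2)/2)
print('grip pt',b+yh*.018,a-yh*.172,'out',-(pt-a)@xh, 'gap',(pt-a)@yh)
for n,x,y in [('blk',482,100),('blk',478,180),('bar',550,313),('lever',440,420),('blade',90,447),('coll',270,190),('plate',400,450)]:
    print(n,byrange(c,(x+.5)/4.2-.5+260,(y+.5)/4.2-.5+120))
E
python3 m.py
```

```text
bar [0.58980339 0.09751454 0.062     ] [ 0.5852671  -0.09268259  0.062     ] 0.19025121776969048
ptr [0.53660463 0.11665201 0.073     ] piv [0.62860172 0.01353125 0.078     ] tip [ 0.50900938 -0.03118518  0.078     ] 0.12767884189933393
[[ 0.71484278  0.13825452]
 [ 0.70825568 -0.10559049]
 [ 0.49043838 -0.09901964]
 [ 0.49689785  0.14432906]]
yaw -1.366272394962136
plate yaw -1.5339588720700084 -1.6622010104700353 0.24368418281359744 0.2179728375274311
grip pt [ 0.58569629 -0.07468771  0.062     ] [ 0.58570228 -0.07443656  0.062     ] out 0.05363994863582162 gap 0.01786357953065687
blk [ 0.67974124 -0.04370771  0.02371026]
blk [ 0.64586228 -0.04096528  0.02456627]
bar [ 0.58592911 -0.06319428  0.06313206]
lever [ 0.54419661 -0.01764881  0.07880494]
blade [0.53658247 0.11658104 0.07370379]
coll [0.63557111 0.04546773 0.0707347 ]
plate [ 0.53489045 -0.0067233   0.01029102]
```

The bar length (190 mm), lever length (128 mm), plate size and heights all agree with the description. The gauge yaw is about -1.5° and the pointer needs the leg about 53 mm out. I'll move above the grip point now.

Request:
apply_moves(targets=[{"dp": [0.018,0.03,0],"yaw": 4},{"dp": [0.036,0.061,0],"yaw": 8},{"dp": [0.054,0.091,0],"yaw": 12},{"dp": [0.072,0.122,0],"yaw": 16},{"dp": [0.09,0.152,0],"yaw": 20},{"dp": [0.108,0.182,0],"yaw": 24},{"dp": [0.126,0.213,0],"yaw": 28},{"dp": [0.144,0.243,0],"yaw": 32},{"dp": [0.162,0.274,0],"yaw": 36},{"dp": [0.18,0.304,0],"yaw": 40},{"dp": [0.198,0.335,0],"yaw": 44},{"dp": [0.216,0.365,0],"yaw": 48},{"dp": [0.234,0.396,-0.01],"yaw": 52},{"dp": [0.252,0.426,-0.02],"yaw": 55},{"dp": [0.27,0.457,-0.03],"yaw": 58},{"dp": [0.288,0.487,-0.045],"yaw": 61},{"dp": [0.306,0.517,-0.06],"yaw": 64},{"dp": [0.323,0.547,-0.077],"yaw": 65.6},{"dp": [0.323,0.547,-0.077],"yaw": 65.6},{"dp": [0.323,0.547,-0.077],"yaw": 65.6}], grip=-1, squeeze=8)

```text
time_s: 1.77
tcp_pos: [0.5855, -0.0732, 0.1482]
eef_rot: [179.8, -0.0, -91.3]
contact_force: [0.3, -0.8, -0.8]
gripper_width: 0.0877
gripper_force: 0.0
```

Run:
```python
from h import *
s=get_state(); print(s['tcp_pos'],s['eef_rot'],s['joints'],s['contact_force'])
c=save('wrist','w1'); print(c['T_tool_cam'])
```

```text
[ 0.58545778 -0.07315036  0.14820295] [ 1.79811050e+02 -2.97480441e-02 -9.13479086e+01] [ 1.18388605e+01  1.63245597e+01 -1.63610391e+01 -1.67656978e-02
 -5.75051563e+01 -1.31777877e+01] [ 0.25545327 -0.82189879 -0.802716  ]
[[ 6.08894094e-04 -9.69026322e-01 -2.46956708e-01  6.62921857e-02]
 [ 9.99999788e-01  5.33576030e-04  3.71906267e-04  5.31585920e-04]
 [-2.28616783e-04 -2.46956882e-01  9.69026442e-01 -1.58166694e-01]
 [ 0.00000000e+00  0.00000000e+00  0.00000000e+00  1.00000000e+00]]
```

View pics/w1.png

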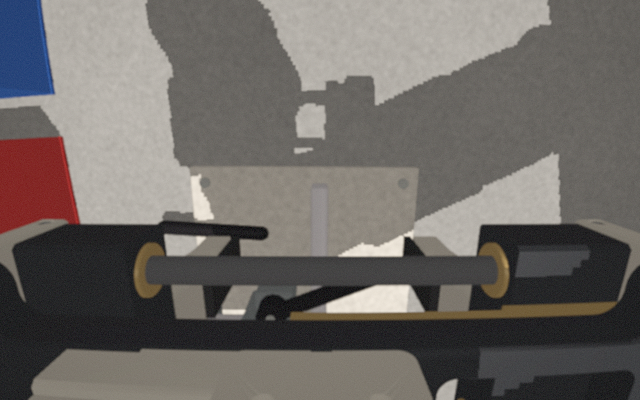

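The wrist view shows the bar at u≈319, midway between the open fingers (about 240 and 405). The lever is clear of them. Next I descend and close lightly.

Request:
apply_moves(targets=[{"dp": [0,-0.001,-0.025],"yaw": 0},{"dp": [0,-0.001,-0.05],"yaw": 0},{"dp": [0,-0.001,-0.075],"yaw": 0},{"dp": [0,-0.001,-0.09],"yaw": 0},{"dp": [0,-0.001,-0.095],"yaw": 0},{"dp": [0,-0.001,-0.095],"yaw": 0},{"dp": [0,-0.001,-0.095],"yaw": 0}])

```text
time_s: 2.4
tcp_pos: [0.5862, -0.0764, 0.0561]
eef_rot: [-179.9, -0.0, -91.5]
contact_force: [-0.4, -0.5, -0.4]
gripper_width: 0.0881
gripper_force: 0.0
```

Request:
apply_moves(targets=[{"dp": [0,0,0],"yaw": 0},{"dp": [0,0,0],"yaw": 0},{"dp": [0,0,0],"yaw": 0},{"dp": [0,0,0],"yaw": 0},{"dp": [0,0,0],"yaw": 0},{"dp": [0,0,0],"yaw": 0},{"dp": [0,0,0],"yaw": 0},{"dp": [0,0,0],"yaw": 0},{"dp": [0,0,0],"yaw": 0},{"dp": [0,0,0],"yaw": 0},{"dp": [0,0,0],"yaw": 0},{"dp": [0,0,0],"yaw": 0}], grip=1, squeeze=10)

```text
time_s: 3.4
tcp_pos: [0.586, -0.0757, 0.0551]
eef_rot: [-180.0, 0.0, -91.5]
contact_force: [2.1, -0.6, -2.9]
gripper_width: 0.0138
gripper_force: 10.0
```

Request:
apply_moves(targets=[{"dp": [-0.006,0,0],"yaw": 0},{"dp": [-0.012,0,0],"yaw": 0},{"dp": [-0.018,0,0],"yaw": 0},{"dp": [-0.024,0.001,0],"yaw": 0},{"dp": [-0.03,0.001,0],"yaw": 0},{"dp": [-0.036,0.001,0],"yaw": 0},{"dp": [-0.042,0.001,0],"yaw": 0},{"dp": [-0.046,0.001,0],"yaw": 0},{"dp": [-0.05,0.0013,0],"yaw": 0},{"dp": [-0.052,0.0014,0],"yaw": 0},{"dp": [-0.053,0.0014,0],"yaw": 0},{"dp": [-0.053,0.0014,0],"yaw": 0},{"dp": [-0.053,0.0014,0],"yaw": 0},{"dp": [-0.053,0.0014,0],"yaw": 0}])

```text
time_s: 4.57
tcp_pos: [0.5329, -0.0742, 0.0551]
eef_rot: [-180.0, 0.0, -91.5]
contact_force: [3.2, 3.7, -4.5]
gripper_width: 0.0141
gripper_force: 10.0
```

Run:
```python
from h import *
s=get_state(); print(s['tcp_pos'],s['contact_force'],s['gripper_width'])
save('top','top1')
im=cv2.imread('pics/top1.png')[170:260,260:380]
cv2.imwrite('pics/crop1.png',cv2.resize(im,None,fx=6,fy=6,interpolation=cv2.INTER_CUBIC))
```

```text
[ 0.53293575 -0.07420979  0.05506344] [ 3.20536578  3.70672512 -4.46549586] 0.014116523590907598
```

View pics/crop1.png

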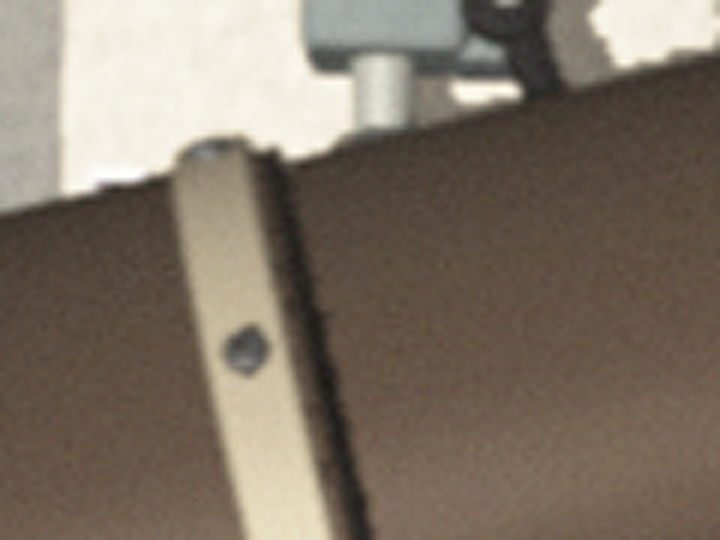

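The arm hides the pointer in the top view. The scene camera should see the mark and blade from the other side.

Run:
```python
from h import *
save('scene','scene1')
im=cv2.imread('pics/scene1.png')[120:260,210:400]
cv2.imwrite('pics/crop2.png',cv2.resize(im,None,fx=4,fy=4,interpolation=cv2.INTER_CUBIC))
```

```text
(no output)
```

View pics/crop2.png

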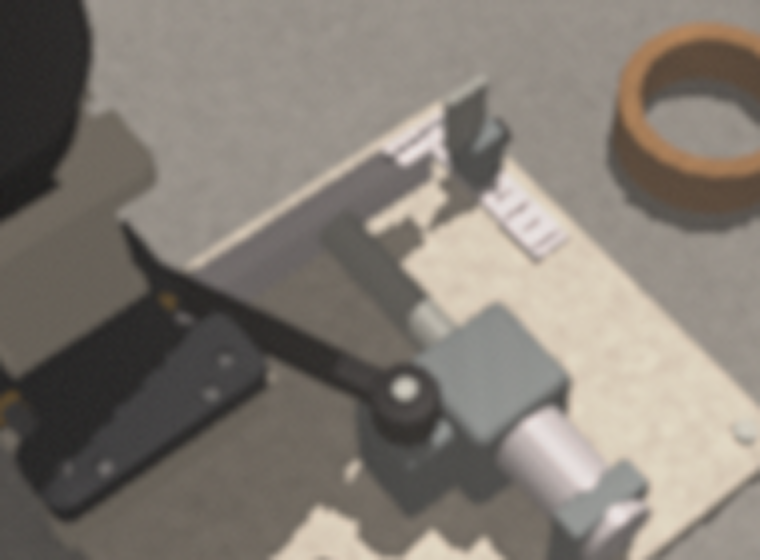

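Run:
```python
from h import *
im=cv2.imread('pics/scene1.png')[134:176,298:346]
im=cv2.convertScaleAbs(cv2.resize(im,None,fx=14,fy=14,interpolation=cv2.INTER_CUBIC),alpha=1.3)
cv2.imwrite('pics/crop3.png',im)
c=load('scene1'); print('cam',-c['R'].T@c['t'])
yaw=np.radians(-1.5); G=np.array([[np.cos(yaw),np.sin(yaw)],[-np.sin(yaw),np.cos(yaw)]])
A=np.array([0.5898,0.0975])  # mark start
pts=[]
for v in range(134,176):
  for u in range(298,346):
    z=c['range_z'][v,u]
    if z<=0: continue
    X=c['R'].T@(ray(c,u,v)*z-c['t']); g=G@(X[:2]-A); pts.append([u,v,g[0],g[1],X[2]])
p=np.array(pts)
bar=p[(p[:,4]>.058)&(p[:,4]<.066)&(p[:,3]<.002)&(p[:,3]>-.05)&(abs(p[:,2]+.053)<.02)]
bl=p[(p[:,4]>.045)&(p[:,3]>.008)]
print(len(bar),len(bl)); print('bar top x',np.percentile(bar[:,2],[0,5,25,50,75,95,100]),bar[:,4].mean())
for r_ in bl[np.argsort(bl[:,4])][::3]: print(np.round(r_,4))
```

```text
cam [ 0.8462382  -0.15477314  0.61822651]
190 135
bar top x [-0.05945304 -0.05714704 -0.05361939 -0.04993791 -0.04639768 -0.04489915
 -0.03795456] 0.061685943407459344
[ 3.28e+02  1.52e+02 -5.06e-02  2.54e-02  4.51e-02]
[ 3.26e+02  1.53e+02 -5.10e-02  2.15e-02  4.53e-02]
[ 3.30e+02  1.50e+02 -5.11e-02  3.02e-02  4.61e-02]
[ 3.29e+02  1.50e+02 -5.15e-02  2.83e-02  4.73e-02]
[ 3.30e+02  1.49e+02 -5.16e-02  3.05e-02  4.82e-02]
[ 3.23e+02  1.54e+02 -5.07e-02  1.48e-02  4.87e-02]
[ 3.28e+02  1.51e+02 -4.99e-02  2.48e-02  4.92e-02]
[ 3.29e+02  1.49e+02 -5.16e-02  2.83e-02  4.99e-02]
[ 3.30e+02  1.48e+02 -5.16e-02  3.04e-02  5.10e-02]
[ 3.22e+02  1.53e+02 -5.16e-02  1.33e-02  5.18e-02]
[ 3.27e+02  1.50e+02 -5.08e-02  2.33e-02  5.24e-02]
[ 3.28e+02  1.49e+02 -5.02e-02  2.49e-02  5.44e-02]
[ 3.24e+02  1.52e+02 -4.94e-02  1.57e-02  5.49e-02]
[ 3.30e+02  1.47e+02 -5.06e-02  2.95e-02  5.55e-02]
[ 3.22e+02  1.52e+02 -5.04e-02  1.23e-02  5.68e-02]
[ 3.25e+02  1.50e+02 -5.04e-02  1.87e-02  5.68e-02]
[ 3.23e+02  1.51e+02 -5.07e-02  1.47e-02  5.72e-02]
[ 3.25e+02  1.49e+02 -5.13e-02  1.94e-02  5.80e-
[... 707 characters left out ...]
-02  2.68e-02  6.90e-02]
[ 3.28e+02  1.43e+02 -5.09e-02  2.51e-02  6.98e-02]
[ 3.24e+02  1.46e+02 -4.99e-02  1.60e-02  7.04e-02]
[ 3.24e+02  1.45e+02 -5.10e-02  1.69e-02  7.13e-02]
[ 3.26e+02  1.42e+02 -5.32e-02  2.29e-02  7.19e-02]
[ 3.30e+02  1.39e+02 -5.36e-02  3.16e-02  7.22e-02]
[ 3.22e+02  1.45e+02 -5.23e-02  1.38e-02  7.25e-02]
[ 3.26e+02  1.43e+02 -5.12e-02  2.12e-02  7.27e-02]
[ 3.24e+02  1.42e+02 -5.46e-02  1.98e-02  7.30e-02]
[ 3.26e+02  1.41e+02 -5.40e-02  2.35e-02  7.32e-02]
[ 3.25e+02  1.44e+02 -5.03e-02  1.83e-02  7.34e-02]
[ 3.25e+02  1.43e+02 -5.16e-02  1.95e-02  7.37e-02]
[ 3.23e+02  1.44e+02 -5.20e-02  1.56e-02  7.40e-02]
[ 3.30e+02  1.40e+02 -5.08e-02  2.91e-02  7.45e-02]
```

View pics/crop3.png

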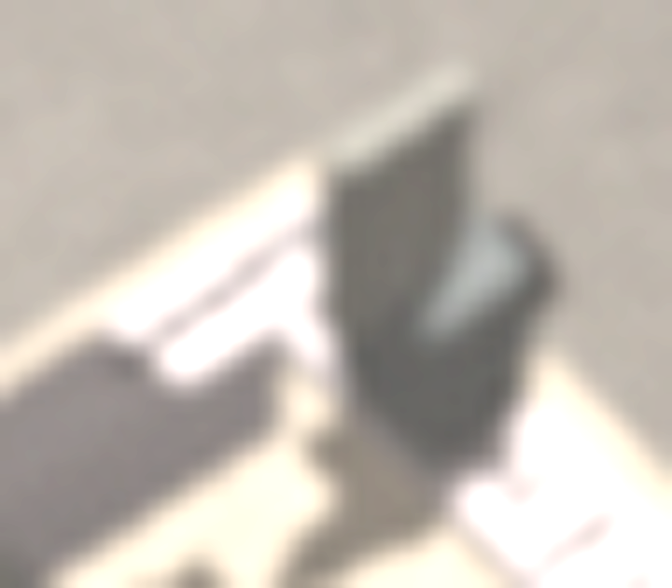

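Here the bar's end lies at about (100–280, 340–410) in the crop, and the blade's top edge runs (330,165)–(470,75). The range data put the blade's +x face at -50.8 mm. I'll measure the bar's +x face the same way.

```bash
cat > off.py <<'E'
from h import *
import sys
def off(name):
    c=load(name); yaw=np.radians(-1.5); G=np.array([[np.cos(yaw),np.sin(yaw)],[-np.sin(yaw),np.cos(yaw)]]); A=np.array([0.5898,0.0975])
    p=[]
    for v in range(130,190):
      for u in range(270,346):
        z=c['range_z'][v,u]
        if z>0:
            X=c['R'].T@(ray(c,u,v)*z-c['t']); g=G@(X[:2]-A); p.append([*g,X[2]])
    p=np.array(p); x,y,z=p.T
    face=(z>.042)&(z<.057)&(y<-.004)&(y>-.03)&(x<-.035)&(x>-.055)
    bl=(z>.05)&(z<.071)&(y>.014)&(y<.032)
    top=(z>.0595)&(z<.065)&(y<-.004)&(y>-.03)&(x<-.035)
    print('bar face',np.median(x[face]),face.sum(),'top',np.percentile(x[top],[3,50,97]),'blade face',np.median(x[bl]),bl.sum())
    print('bar mid - blade mid mm',1e3*(np.median(x[face])-.007-np.median(x[bl])+.002))
    print('face along y slope',np.polyfit(y[face],x[face],1))
off(sys.argv[1])
E
python3 off.py scene1
```

```text
bar face -0.04496695499464282 69 top [-0.05817008 -0.05110593 -0.04495557] blade face -0.05060061035343557 65
bar mid - blade mid mm 0.6336553587927476
face along y slope [-0.00373496 -0.04513076]
```

Request:
apply_moves(targets=[{"dp": [-0.0003,0,0],"yaw": 0},{"dp": [-0.0006,0,0],"yaw": 0},{"dp": [-0.0006,0,0],"yaw": 0},{"dp": [-0.0006,0.002,0],"yaw": 0},{"dp": [-0.0005,0.005,0],"yaw": 0},{"dp": [-0.0004,0.008,0],"yaw": 0},{"dp": [-0.0003,0.011,0],"yaw": 0},{"dp": [-0.0002,0.014,0],"yaw": 0},{"dp": [-0.0002,0.017,0],"yaw": 0},{"dp": [-0.0001,0.02,0],"yaw": 0},{"dp": [0,0.023,0],"yaw": 0},{"dp": [0.0001,0.026,0],"yaw": 0},{"dp": [0.0002,0.029,0],"yaw": 0},{"dp": [0.0002,0.032,0],"yaw": 0},{"dp": [0.0003,0.035,0],"yaw": 0},{"dp": [0.0004,0.038,0],"yaw": 0},{"dp": [0.0004,0.04,0],"yaw": 0},{"dp": [0.0004,0.04,0],"yaw": 0}], squeeze=8)

```text
time_s: 6.17
tcp_pos: [0.5324, -0.0361, 0.0553]
eef_rot: [179.9, -0.1, -91.5]
contact_force: [2.6, -6.7, 0.2]
gripper_width: 0.0138
gripper_force: 8.2
```

```bash
python3 - <<'E'
from h import *
s=get_state(); print(s['tcp_pos'],s['contact_force'],s['gripper_width'],s['eef_rot'])
save('scene','scene2')
E
python3 off.py scene2
```

```text
[ 0.532422   -0.03607938  0.05527165] [ 2.6044962  -6.71699314  0.24234923] 0.01378080466787452 [ 1.79894847e+02 -1.49992219e-01 -9.14780629e+01]
bar face -0.04677302733457185 64 top [-0.05924302 -0.05258608 -0.04647775] blade face -0.050518064530571456 66
bar mid - blade mid mm -1.2549628040003942
face along y slope [-0.0059568  -0.04682276]
```

Request:
apply_moves(targets=[{"dp": [0.0005,0,0],"yaw": 0},{"dp": [0.001,0,0],"yaw": 0},{"dp": [0.0012,0.002,0],"yaw": 0},{"dp": [0.0013,0.005,0],"yaw": 0},{"dp": [0.0014,0.008,0],"yaw": 0},{"dp": [0.0015,0.011,0],"yaw": 0},{"dp": [0.0016,0.014,0],"yaw": 0},{"dp": [0.0017,0.017,0],"yaw": 0},{"dp": [0.0017,0.02,0],"yaw": 0},{"dp": [0.0018,0.023,0],"yaw": 0},{"dp": [0.0019,0.026,0],"yaw": 0},{"dp": [0.002,0.028,0],"yaw": 0},{"dp": [0.002,0.03,0],"yaw": 0},{"dp": [0.002,0.03,0],"yaw": 0}])

```text
time_s: 7.38
tcp_pos: [0.5343, -0.0062, 0.0552]
eef_rot: [179.9, -0.2, -91.5]
contact_force: [2.4, -8.2, 0.1]
gripper_width: 0.014
gripper_force: 8.1
```

```bash
python3 - <<'E'
from h import *
s=get_state(); print(s['tcp_pos'],s['contact_force'],s['gripper_width'],s['eef_rot'])
save('scene','scene3')
im=cv2.imread('pics/scene3.png')[120:260,210:400]
cv2.imwrite('pics/crop4.png',cv2.resize(im,None,fx=4,fy=4,interpolation=cv2.INTER_CUBIC))
E
python3 off.py scene3
```

```text
[ 0.53431415 -0.00623577  0.05519107] [ 2.3862359  -8.22196285  0.08920258] 0.014049477016389143 [ 1.79878114e+02 -1.63625122e-01 -9.14843078e+01]
bar face -0.04567554089986252 58 top [-0.05832037 -0.05139729 -0.04528777] blade face -0.05048006050511451 69
bar mid - blade mid mm -0.19548039474800472
face along y slope [-0.00134984 -0.04563876]
```

View pics/crop4.png

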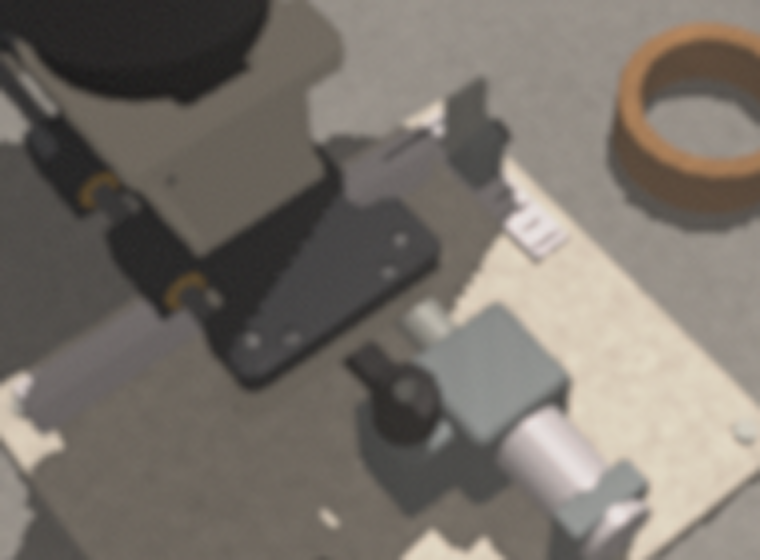

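The bar is on the mark to within 0.2 mm and the lever is nearly shut. I'll push to its stop in small steps and watch the force.

Request:
apply_moves(targets=[{"dp": [0,0.0015,0],"yaw": 0},{"dp": [0.0001,0.003,0],"yaw": 0},{"dp": [0.0001,0.0045,0],"yaw": 0},{"dp": [0.0001,0.0045,0],"yaw": 0},{"dp": [0.0001,0.0045,0],"yaw": 0}])

```text
time_s: 7.85
tcp_pos: [0.5344, -0.0019, 0.0552]
eef_rot: [179.9, -0.2, -91.5]
contact_force: [2.8, -7.3, -0.2]
gripper_width: 0.0138
gripper_force: 8.1
```

Request:
apply_moves(targets=[{"dp": [0,0.001,0],"yaw": 0},{"dp": [0,0.002,0],"yaw": 0},{"dp": [0,0.002,0],"yaw": 0},{"dp": [0,0.002,0],"yaw": 0}])

```text
time_s: 8.18
tcp_pos: [0.5343, -0.001, 0.0552]
eef_rot: [179.9, -0.2, -91.5]
contact_force: [4.9, -14.2, -0.6]
gripper_width: 0.014
gripper_force: 12.6
```

Request:
apply_moves(targets=[{"dp": [0,0.0007,0],"yaw": 0},{"dp": [0,0.0015,0],"yaw": 0},{"dp": [0,0.0015,0],"yaw": 0},{"dp": [0,0.0015,0],"yaw": 0}])

```text
time_s: 8.52
tcp_pos: [0.5342, -0.0007, 0.0552]
eef_rot: [179.8, -0.3, -91.5]
contact_force: [6.8, -22.3, -0.9]
gripper_width: 0.0135
gripper_force: 15.0
```

```bash
python3 - <<'E'
from h import *
s=get_state(); print(s['tcp_pos'],s['contact_force'],s['gripper_width'],s['eef_rot'])
save('scene','scene4'); save('top','top4')
a=cv2.imread('pics/scene4.png')[170:240,270:350]
b=cv2.imread('pics/top4.png')[140:210,310:390]
cv2.imwrite('pics/crop5.png',cv2.convertScaleAbs(np.hstack([cv2.resize(i,None,fx=5,fy=6,interpolation=cv2.INTER_CUBIC) for i in (a,b)]),alpha=1.4))
E
python3 off.py scene4
```

```text
[ 0.534237   -0.00068002  0.05521118] [  6.83310192 -22.25646883  -0.905224  ] 0.013528491624174507 [179.83161252  -0.31198175 -91.53814978]
bar face -0.046232462050531706 44 top [-0.05840428 -0.05136768 -0.04568698] blade face -0.05055792555551421 72
bar mid - blade mid mm -0.6745364950174974
face along y slope [ 0.01937586 -0.04597717]
```

View pics/crop5.png

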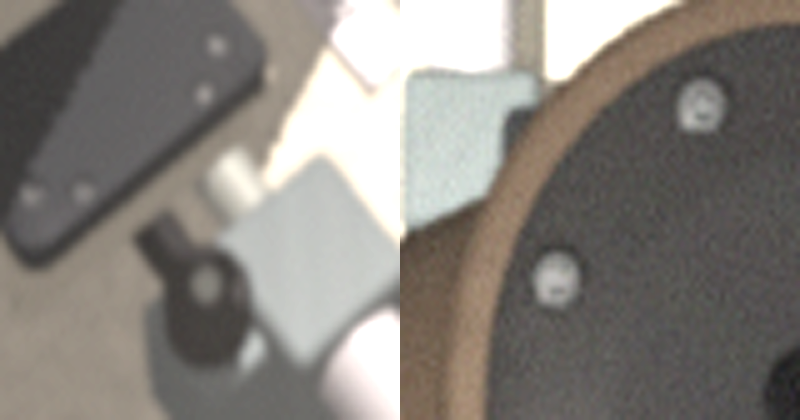

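Run:
```python
from h import *
c=load('scene4'); yaw=np.radians(-1.5); G=np.array([[np.cos(yaw),np.sin(yaw)],[-np.sin(yaw),np.cos(yaw)]]); A=np.array([0.5898,0.0975])
p=[]
for v in range(195,240):
  for u in range(285,330):
    z=c['range_z'][v,u]
    if z>0:
        X=c['R'].T@(ray(c,u,v)*z-c['t']); g=G@(X[:2]-A)+[0,.05]; p.append([*g,X[2],c['image'][v,u].mean()])
p=np.array(p)
k=(abs(p[:,1]+.033)<.02)&(p[:,0]<.06)&(p[:,2]>.0745)&(p[:,2]<.095)
q=p[k]; print('zmax',np.sort(q[:,2])[-5:])
for lo in np.arange(-.02,.06,.006):
    s=q[(q[:,0]>=lo)&(q[:,0]<lo+.006)]
    if len(s): print(round(lo,3),len(s),np.round([s[:,1].min(),s[:,1].mean(),s[:,1].max(),s[:,2].mean()],4))
```

```text
zmax [0.0838453  0.0838836  0.08393041 0.08406578 0.08448525]
0.01 2 [-0.038  -0.0355 -0.0329  0.0769]
0.016 26 [-0.0381 -0.0326 -0.0275  0.078 ]
0.022 38 [-0.0384 -0.0329 -0.0268  0.0776]
0.028 33 [-0.0413 -0.0323 -0.0232  0.0796]
0.034 58 [-0.0446 -0.0333 -0.0204  0.0804]
0.04 70 [-0.0457 -0.0336 -0.0205  0.0808]
0.046 69 [-0.0442 -0.0335 -0.0209  0.0796]
0.052 22 [-0.0383 -0.0329 -0.0276  0.0787]
```

The lever's centre line sits at y = -33 mm along its whole visible length, so it is shut. I'll ease off the push and trim the bar by 0.5 mm.

Request:
apply_moves(targets=[{"dp": [0.0003,-0.0007,0],"yaw": 0},{"dp": [0.0005,-0.0015,0],"yaw": 0},{"dp": [0.0005,-0.0015,0],"yaw": 0},{"dp": [0.0005,-0.0015,0],"yaw": 0},{"dp": [0.0005,-0.0015,0],"yaw": 0},{"dp": [0.0005,-0.0015,0],"yaw": 0}])

```text
time_s: 9.12
tcp_pos: [0.5343, -0.0008, 0.0552]
eef_rot: [179.8, -0.2, -91.5]
contact_force: [2.3, -12.6, 1.7]
gripper_width: 0.0136
gripper_force: 16.9
```

```bash
python3 - <<'E'
from h import *
save('scene','scene5'); s=get_state(); print(s['tcp_pos'],s['contact_force'])
E
python3 off.py scene5
```

```text
[ 0.53433086 -0.00081473  0.05518929] [  2.53498391 -13.47329452   1.73159548]
bar face -0.04585207955158406 50 top [-0.05840862 -0.05177038 -0.04515933] blade face -0.050597968388649016 65
bar mid - blade mid mm -0.2541111629350435
face along y slope [ 0.00388897 -0.04584321]
```

The bar is within 0.3 mm of the pointer, the lever is shut and the grip is still on, so I'm handing in.

```bash
python3 -c "
from plant import r
print(r.close_job())"
```

```text
the job is handed in; nothing more can be done
None
```

I handed the job in with the arm still gripping the foot bar, the bar measured about 0.3 mm past the pointer blade, and the cam lever shut against its stop; it took about 9 s of the 38 s allowed.

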